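Take the spent filter cartridge off the fume extractor

TASK

The spent filter cartridge (orange grip bar) is locked in the bayonet socket on top of the white fume extractor: press the red release button gently all the way down (it stays down), turn the cartridge counter-clockwise by its grip bar until you feel it come up against its stop, without forcing it, and lift it straight off. Then stand it upright in the middle of the blue tray, letting go only once it rests on the tray's floor. Never push, twist or pull hard on the extractor, and leave everything else where it is.

Things in the scene. Friction and masses are not known exactly. Their poses are not given: they have to be found in the camera images.
- extractor: White fume extractor, a fixed box 170 x 170 x 110 mm high, a round socket in the middle of its top, a red button beside it. Origin: centre of its underside, on the socket's axis; z up; the button lies towards its -x. Inside, a spring plate pushes the cartridge up with 4 to 8 N, so that the cartridge's two lugs bear against the underside of a claw ring.
- socket (a point): Centre of the socket's mouth, level with the box's top. The claw ring in it has two opposite entry gaps, each just before a solid counter-clockwise stop: the lugs come up only within the last 6 degrees before the stop. How the ring sits differs from unit to unit by 17 degrees either way and cannot be seen. The cartridge has 1.5 mm of radial play in it.
- button_top (a point): Centre of the top face of the red release button, 22 mm across, 62 mm from the socket's axis; moves with the button. As found it stands 17 to 18 mm above the box's top, fully pressed 10 mm above it.
- release (a joint): Travel of the release button (m): 0 to 0.001 as found (locked), 0.008 fully down on its solid stop. It is pressed straight down, resists with a steady 5 N of friction and stays where it is left. Until it is at least 6.5 mm down its steel tongue blocks the cartridge from turning.
- cartridge: Spent filter cartridge, about 0.2 kg: paper drum 48 mm across, 40 mm high; on it a black flange 80 mm across, 5 mm thick; on that an orange grip bar. Two lugs, 24 to 30 mm up, reach 31.5 mm from the axis along +x and -x. Origin: centre of the drum's underside, z up. As found the origin is 73 mm above the bench, x turned 20 to 30 degrees clockwise of the extractor's x.
- cartridge_grip (a point): Middle of the orange grip bar, on the axis, 58 mm above the cartridge's origin. The bar is 60 mm long (along x), 16 mm wide (y), 26 mm high, its foot on the flange. Once released it turns 43 to 87 degrees counter-clockwise from above to the stop; backed off by about 2 degrees it comes straight up (the spring lifts the first 4 mm) and is clear after 40 mm.
- tray: Blue open tray, fixed, 150 x 150 x 35 mm high, walls and floor about 4 to 5 mm thick. Origin: centre of its underside.
- tray_in (a point): Centre of the tray's inner floor.
- spare: Fresh cartridge of the same make with a green grip bar, standing loose on the bench; leave it alone. Origin: centre of its underside, 71 mm high, 80 mm across.
- rotary_tool: Black rotary hand tool lying on the bench, about 200 mm long, 48 mm high; origin under its middle. Bystander.
- tape: Blue roll of tape lying flat, 64 mm across, 18 mm high. Bystander.
- screwdriver: Screwdriver lying on the bench. Bystander.
- jar: Clear jar, 60 mm across, 75 mm high. Bystander.
- carton: Cardboard box 100 x 140 x 50 mm. Bystander.
- wrench: Open-end wrench lying on the bench. Bystander.
Not all that is in view belongs to the job. What is shaped like the tray but green or yellow is not meant.

How it is judged (in metres and radians):
On the way, in this order (a step that is already met when the one before it is completed fails the run):
1. the release button is pressed down by at least 6.5 mm while the cartridge is still locked in (value of joint release above 0.0065 m and z of cartridge in the frame of extractor below 0.08 m), for 0.1 s.
2. the cartridge is lifted clear of the socket (z of cartridge in the frame of extractor above 0.11 m), for 0.1 s.
3. the cartridge, still held by the fingers, stands upright on the tray's floor (z of cartridge in the frame of tray_in below 0.004 m and horizontal distance between cartridge and tray_in below 0.03 m and angle between cartridge's own z axis and vertical below 0.1 rad and contact force between the fingers and cartridge above 1 N), for 0.1 s.
At the end, for the whole second after the job is handed in: The spent cartridge stands upright (within 3.4 degrees) and at rest on the tray's floor (within 3 mm), its axis within 30 mm of the tray's centre, and the release button is still down by at least 6.5 mm (horizontal distance between cartridge and tray_in below 0.03 m and z of cartridge in the frame of tray_in below 0.003 m and angle between cartridge's own z axis and vertical below 0.06 rad and linear speed of cartridge below 0.01 m/s and value of joint release above 0.0065 m); the robot touches nothing.
It fails at once if the robot presses on the extractor or its button with more than 40 N (contact force between any of the fingers, the arm and extractor above 40 N).
It fails at once if the cartridge is forced: more than 45 N between it and the extractor with its socket (contact force between cartridge and extractor above 45 N).
It fails at once if a bystander (spare cartridge, rotary tool, tape, screwdriver, jar, carton, wrench) is moved by more than 30 mm (distance of any of spare, rotary_tool, tape, screwdriver, jar, carton, wrench from where it was at the start of the episode above 0.03 m).
It also fails if it takes over 67 s, if anything falls off the work surface, if the arm or the gripper's body presses on something with over 40 N, if the wrist force passes 120 N, or if a joint passes its speed limit or range.

ROBOT

A 7-joint arm with a two-finger parallel gripper is mounted at the origin on the work surface. World frame = base frame: x ahead of the robot, y to its left, z up, the work surface at z = 0. Lengths are in mm, angles in rad, forces in N, time in s.
With the tool pointing down it reaches from about 400 to 875 mm from the base axis. Payload 19.3 kg.
Tool frame: the origin (TCP) lies at the very end of the fingers, on their centre line; the grasp point (between the pads) lies 19 mm behind it (grip_point_offset is the z of the grasp point in the tool frame, in mm); z points along the fingers, x is the direction in which the jaws open and shut, and the axes are right-handed (so a half turn about z gives the same grasp; the last joint's range is limited). The gripper opens to 85 mm and grips with 20 to 120 N. Pads are 22 mm wide; open, the fingers measure 114 mm over their backs; the gripper's body (76 mm by 85 mm) begins 54 mm behind the grasp point. The pads swing forward as they close: fully open they stand 13 mm farther back than shut.
Start: joints at [-1.195, 0.521, -0.036, 1.599, 0.021, 1.021, -0.113], TCP at [269.504, 563.899, 231.291] pointing down, gripper open.
Joint ranges: [-2.91, 2.91], [-0.3, 2.13], [-1.5, 1.42], [0.17, 2.43], [-1.26, 4.41], [0.16, 1.93], [-2.52, 2.52]. Speed limits (rad/s): [1.89, 1.89, 2.39, 2.39, 3.01, 3.01, 3.01].

INTERFACE

Orientations are given as a 3x3 rotation matrix whose columns are the frame's x, y, z axes.
In Python, from workcell import movep, movel, goto_joints, open_gripper, clamp, wait, inverse_kinematics, read_state, camera, PlanningError, finish_job, grip_point_offset gives the robot as it stands. Calls block until the motion is done:
- movep(position, orientation): joint-space move of the TCP to a pose.
- movel(position, frame=None, max_speed=150, guard=None): straight line of the TCP; frame=None keeps the orientation; max_speed is the mean speed in mm/s. With guard (N) it stops when the force on the tool has changed by that much, and returns True; else False.
- goto_joints(angles): joint-space move.
- open_gripper() and clamp(): open the fingers fully, or close them until they stop; the grip force is fixed at half the most.
- wait(seconds).
- inverse_kinematics(position, orientation): joint angles nearest the present ones, or None.
- read_state(): the state.
- camera(name): name is "scene" or "top" or "wrist"; returns a dict with "image" (384x512x3 uint8, blue, green, red), "range_z" (384x512 float32, mm along the optical axis (not along the pixel's ray), 0 where there is no reading), "fx", "fy", "cx", "cy" (pixels), "cam_to_world" (4x4, takes a point from camera to world coordinates). Camera axes: x right, y up, looking along -z (the intrinsics and any distortion apply to the point x, -y, -z); pixel columns grow to the right and rows downward; lengths in mm; the calibration is good to about 2 mm. A picture is of the moment at which its call begins.
A pose or a line that the arm cannot do raises PlanningError and nothing moves.
- finish_job(): hands the job in, once; it reports no verdict.
The state is a dict: "time": time; "qpos": joint angles; "qvel": joint speeds; "joint_efforts": joint torques, N m; "eef_pos": TCP position; "tool_rot": TCP orientation; "ft_force": force on the tool from outside, world axes, zero at the start; "torque": the same for the moment, N m; "finger_gap": finger opening in mm.
Only numpy, scipy, OpenCV 4.12 (cv2) and the standard library are available. Lean on these libraries where they do the work, as an engineer would, in place of code of your own. Each camera call takes 0.05 s, during which the arm holds its last target. There are 200 camera calls.

## Working session

There is one attempt and no reset: what is moved stays moved. The work goes in short steps, each a Python script; the robot and the scene stay as the last script left them, time stands still between calls to the robot, and variables do not carry over. Pictures are saved under pics/ and viewed, about 8 in all and at most 12, crops included, and the job is handed in when it is done.

```bash
ls; mkdir -p pics; cat > h.py <<'E'
import numpy as np, cv2
from workcell import *
def cloud(c):
    z=c["range_z"].astype(float); v,u=np.mgrid[:z.shape[0],:z.shape[1]]
    p=np.stack([(u-c["cx"])/c["fx"]*z,-(v-c["cy"])/c["fy"]*z,-z,np.ones_like(z)],-1)
    w=(p@np.array(c["cam_to_world"]).T)[...,:3]; w[z<=0]=np.nan
    return w
E
python3 - <<'E'
from h import *
ims=[]
for n in ("top","scene"):
    c=camera(n); cv2.imwrite(f"pics/{n}0.png",c["image"]); np.savez(f"{n}0.npz",**c)
    print(n,c["cam_to_world"],c["fx"],[k for k in c])
s=read_state(); print(s,grip_point_offset)
E
```

```text
pics
top [[-2.11129159e-03  9.85176085e-01 -1.71533157e-01  3.06606803e+02]
 [-9.99993473e-01 -2.58292836e-03 -2.52640039e-03  5.62817380e+00]
 [-2.93200710e-03  1.71526704e-01  9.85175108e-01  1.24009165e+03]
 [ 0.00000000e+00  0.00000000e+00  0.00000000e+00  1.00000000e+00]] 396.0836803883288 ['image', 'range_z', 'fx', 'fy', 'cx', 'cy', 'cam_to_world']
scene [[ 4.48239046e-01 -6.55316075e-01  6.07982400e-01  1.33274693e+03]
 [ 8.93864618e-01  3.35709333e-01 -2.97162058e-01 -3.79878955e+02]
 [-9.37029254e-03  6.76653594e-01  7.36241884e-01  1.10897256e+03]
 [ 0.00000000e+00  0.00000000e+00  0.00000000e+00  1.00000000e+00]] 441.4744425055792 ['image', 'range_z', 'fx', 'fy', 'cx', 'cy', 'cam_to_world']
{'time': 0.1, 'qpos': array([-1.19519042,  0.5219338 , -0.03633082,  1.59993972,  0.02118293,
        1.02109733, -0.11278292]), 'qvel': array([ 0.00097666,  0.00153343, -0.00185514, -0.00190914,  0.00162019,
        0.00054089,  0.00020709]), 'joint_efforts': array([ 4.22541343e-03, -9.28484845e+01,  1.98460199e+00, -3.70523608e+01,
        1.81742065e-02,  5.43135626e-03,  5.97600842e-05]), 'eef_pos': array([269.38711828, 563.63602044, 230.80012584]), 'tool_rot': array([[ 4.31185044e-01,  9.02263439e-01, -3.80184424e-04],
       [ 9.02262973e-01, -4.31185209e-01, -9.18419608e-04],
       [-9.92586334e-04,  5.29824706e-05, -9.99999506e-01]]), 'ft_force': array([ 0.13184248, -0.79069807, -0.04943138]), 'torque': array([-0.04610767, -0.01261439,  0.00642016]), 'finger_gap': 85.45228829176506} -18.700000000000003
```

View pics/top0.png

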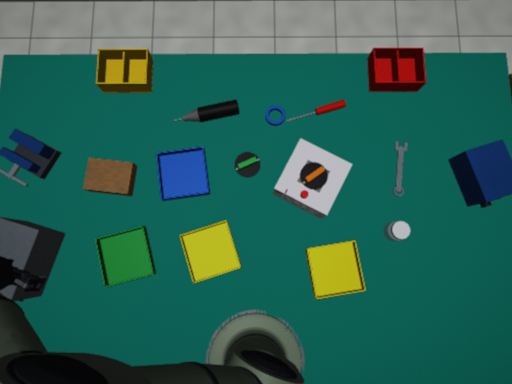

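View pics/scene0.png

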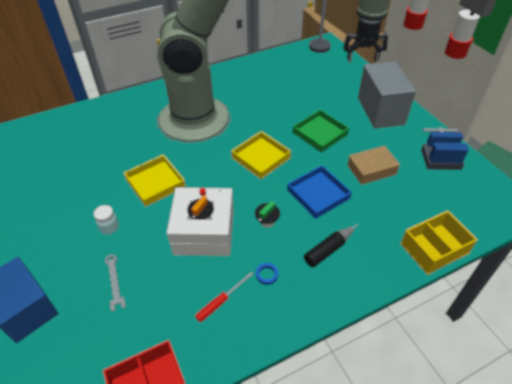

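The top view has the orange bar on the white box at (315,174) and the red button at (304,194). Things that could be mistaken for them: the green-bar spare at (247,164), and for the tray (blue, at (184,174)) the green tray (126,256), the yellow trays (210,251) and (336,269), and the blue crate (485,173). By the description I choose the orange bar at (315,174), the button at (304,194) and the blue tray at (184,174).

```bash
cat >> h.py <<'E'
def masks(img):
    hsv=cv2.cvtColor(img,cv2.COLOR_BGR2HSV); H,S,V=[hsv[...,i].astype(int) for i in range(3)]
    return dict(orange=(H>=8)&(H<=20)&(S>150)&(V>90), red=((H<=5)|(H>=174))&(S>150)&(V>90),
      white=(S<60)&(V>150), blue=(H>105)&(H<125)&(S>120)&(V>50), dark=(V<45))
E
python3 - <<'E'
from h import *
c=dict(np.load("top0.npz")); w=cloud(c); m=masks(c["image"])
roi=lambda u0,u1,v0,v1:(lambda a:(a.__setitem__((slice(v0,v1),slice(u0,u1)),True),a)[1])(np.zeros((384,512),bool))
for n,r in dict(orange=(290,340,155,195),red=(290,320,185,205),white=(268,358,132,222),blue=(150,215,140,205),dark=(290,340,150,200)).items():
    k=m[n]&roi(*r)&np.isfinite(w[...,2]); p=w[k]
    if n in("orange","white"): k2=p[:,2]>np.percentile(p[:,2],40)-5; p=p[k2]
    rect=cv2.minAreaRect(p[:,:2].astype(np.float32))
    print(n,len(p),p.mean(0),np.median(p,0),np.percentile(p[:,2],[5,50,95]),rect)
img=np.hstack([cv2.resize(c["image"][y:y+90,x:x+90],(400,400),interpolation=cv2.INTER_NEAREST) for x,y in((268,132),(142,130))])
cv2.imwrite("pics/crop1.png",img)
E
```

```text
orange 109 [ 531.78306269 -172.04962404  143.95487822] [ 531.716695   -172.51508209  144.08532656] [141.03004884 144.08532656 147.26377343] ((531.8231811523438, -172.0978546142578), (14.614457130432129, 58.729248046875), 34.40573501586914)
red 39 [ 477.59877197 -142.47657757  126.71201304] [ 477.01128536 -142.44808451  127.06319413] [122.74291434 127.06319413 130.45570048] ((477.3697509765625, -142.08978271484375), (16.57987403869629, 17.41015625), 87.46568298339844)
white 2554 [ 533.35263053 -173.96700485  110.02501077] [ 532.9122787  -175.86972399  109.94850222] [106.55365551 109.94850222 113.66387357] ((533.369384765625, -173.2887420654297), (168.62611389160156, 169.9786834716797), 62.07855987548828)
blue 2224 [562.86574876 226.33851564   7.38451167] [562.05964638 226.82891856   3.94617686] [-0.50129043  3.94617686 34.11452815] ((564.8076782226562, 227.26776123046875), (162.15713500976562, 158.41033935546875), 8.429277420043945)
dark 347 [ 531.89269726 -171.48442797  118.37046604] [ 530.91000187 -171.65584698  118.27067049] [114.81641054 118.27067049 122.05380748] ((533.1607055664062, -170.90447998046875), (71.40982055664062, 71.26922607421875), 44.49485778808594)
```

View pics/crop1.png

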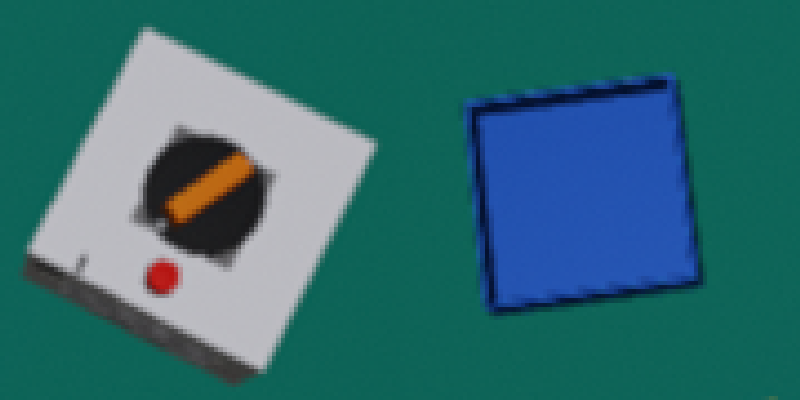

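The crop shows the orange bar in the black flange on the white box, with the red button beside it at crop (162,277) and the plain blue tray to the right at (585,195). The choice is confirmed. Next I'll take a closer look with the wrist camera.

```bash
cat >> h.py <<'E'
def R(deg):
    a=np.radians(deg); x=np.array([np.cos(a),np.sin(a),0]); z=np.array([0,0,-1.]); return np.stack([x,np.cross(z,x),z],1)
E
python3 - <<'E'
from h import *
for a in (34.4,214.4):
    for b in (0,50,87):
        print(a,b,inverse_kinematics([532,-172,125],R(a+b)))
a=34.4
movep([520,-165,300],R(a)); 
c=camera("wrist"); cv2.imwrite("pics/w1.png",c["image"]); np.savez("w1.npz",**c)
w=cloud(c); m=masks(c["image"])
for n in("orange","red","white","dark"):
    p=w[m[n]&np.isfinite(w[...,2])]; p=p[(p[:,2]>105)&(p[:,2]<155)]
    if n=="orange": p=p[p[:,2]>139]
    if len(p): print(n,len(p),np.median(p,0),p.mean(0),cv2.minAreaRect(p[:,:2].astype(np.float32)))
print(read_state()["time"],c["cam_to_world"], read_state()["qpos"])
E
```

```text
34.4 0 [-0.05554589  0.59016959  0.36979398  1.88293215 -0.30840826  0.72430954
  1.09063453]
34.4 50 [ 0.05388378  0.56868238  0.2130533   1.87720505 -0.17484527  0.71362659
  1.84000946]
34.4 87 [ 0.17359189  0.5574015   0.04583919  1.87075348 -0.03701274  0.71424845
  2.35930163]
214.4 0 [-0.5044201   0.98535869  1.22088255  1.90322863 -1.06948739  1.10357185
 -1.37053737]
214.4 50 [-0.26322581  0.67415609  0.69031138  1.89309659 -0.59401686  0.78979712
 -0.9149453 ]
214.4 87 [-0.21000501  0.64537489  0.60373529  1.89059851 -0.51549035  0.76525075
 -0.34128705]
orange 1103 [ 531.82238508 -169.87886899  144.46528599] [ 531.95858143 -170.2327506   144.38549493] ((533.0263061523438, -171.31626892089844), (15.886731147766113, 59.268184661865234), 34.418670654296875)
red 392 [ 478.66476299 -141.88036473  127.56523647] [ 478.66634181 -141.88038897  127.51651715] ((478.6203308105469, -142.0847930908203), (19.689838409423828, 18.980398178100586), 80.78196716308594)
white 21933 [ 525.16926896 -162.61091626  110.65061062] [ 529.33227092 -165.45313037  110.68851394] ((533.5106811523438, -172.2627410888672), (170.5921173095703, 170.7863311767578), 62.11194610595703)
dark 634 [ 531.79977922 -196.56125668  118.66042222] [ 535.879869   -194.76401133  118.67795802] ((532.5010375976562, -189.77793884277344), (76.25993347167969, 38.37129211425781), 1.1964657306671143)
2.8833 [[ 8.24390440e-01 -5.34445847e-01 -1.86408259e-01  4.72011676e+02]
 [ 5.66021061e-01  7.78836763e-01  2.70247026e-01 -9.52852829e+01]
 [ 7.49204698e-04 -3.28300065e-01  9.44573187e-01  4.43207696e+02]
 [ 0.00000000e+00  0.00000000e+00  0.00000000e+00  1.00000000e+00]] [-0.30793168  0.39186616  0.69113319  1.75040083 -0.27688935  1.09904495
  1.07495058]
```

View pics/w1.png

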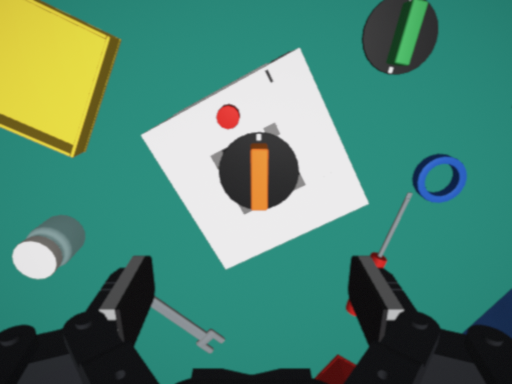

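The wrist view shows the bar at (259,178), the button at (228,117) and the bystanders well clear. Both measurements agree to about 1 mm: axis ≈ (533.2,-171.8), button ≈ (478.6,-142.3), bar's normal at 34.4°. Next I'll press the button with the fingers closed.

```bash
python3 - <<'E'
from h import *
clamp()
movep([478.6,-142.3,160],R(241.5)); s=read_state(); print(s["time"],s["qpos"],s["finger_gap"],s["ft_force"])
movel([478.6,-142.3,131],max_speed=60)
hit=movel([478.6,-142.3,116.5],max_speed=12,guard=14)
s=read_state(); print(hit,s["time"],s["eef_pos"],s["ft_force"])
movel([478.6,-142.3,200],max_speed=150)
open_gripper()
c=camera("wrist"); np.savez("w2.npz",**c); w=cloud(c); m=masks(c["image"])
p=w[m["red"]&np.isfinite(w[...,2])]; p=p[np.hypot(p[:,0]-478.6,p[:,1]+142.3)<16]; print("button",len(p),np.median(p,0) if len(p) else 0)
movep([533.2,-171.8,175],R(214.4))
s=read_state(); print(s["time"],s["qpos"],s["eef_pos"],s["tool_rot"][:,0],s["ft_force"],s["torque"])
q=s["qpos"].copy(); q[6]+=.05; goto_joints(q); s=read_state(); print(s["time"],s["eef_pos"],s["tool_rot"][:,0])
E
```

```text
5.5083 [-0.59594126  0.79607391  1.20037963  2.0293208  -0.91503894  0.99863589
 -0.98572926] 0.027191655149871482 [0.10471803 0.12121508 0.29216766]
True 7.05 [ 478.61730501 -142.29164626  119.65928411] [-2.18385706  2.85238072 15.37726651]
button 660 [ 480.03596502 -143.46399813  120.64328406]
9.05 [-0.53129926  0.93176412  1.28841264  1.86446445 -0.9880691   1.17346536
 -1.42211263] [ 532.7815101  -172.32635805  174.57090055] [-0.82470154 -0.56556584  0.00162648] [-1.08822038  0.43327275 -0.36519582] [ 0.04998388 -0.00521706  0.00791423]
9.3 [ 532.61802613 -171.90659642  175.07544824] [-7.95262334e-01 -6.06265203e-01  5.70030453e-04]
```

The button is fully down: the press ended at z=119.7 and the depth reading is 120.6. J7+ turns counter-clockwise. Next is the grasp.

```bash
python3 - <<'E'
from h import *
def st(t):
    s=read_state(); print(t,round(s["time"],2),s["eef_pos"].round(2),s["ft_force"].round(2),s["torque"].round(3),round(s["finger_gap"],1)); return s
movep([533.2,-171.8,160],R(214.4)); wait(.2); st("above")
print(movel([533.2,-171.8,121.5],max_speed=60,guard=8)); wait(.2); st("down")
clamp(); wait(.2); st("clamped")
E
```

```text
above 9.75 [ 533.3  -171.87  160.58] [ 0.56 -0.7   0.5 ] [-0.016  0.008  0.006] 85.5
False
down 10.74 [ 533.35 -171.82  121.78] [-0.56 -0.97  1.08] [ 0.021 -0.003  0.051] 85.3
clamped 11.58 [ 533.28 -171.78  121.58] [0.6  0.6  3.78] [ 0.224 -0.089 -0.015] 15.0
```

```bash
cat > turn.py <<'E'
from h import *
s=read_state(); q0=s["qpos"].copy(); t0=s["torque"][2]
steps=[2,6,12,20,28,35,41]+list(np.arange(42.5,90,1.5))
for d in steps:
    q=q0.copy(); q[6]+=np.radians(d); goto_joints(q)
    if d>41: wait(.05)
    s=read_state(); tz=s["torque"][2]; f=s["ft_force"]
    print(d,round(s["time"],2),s["eef_pos"].round(1),f.round(1),round(tz,3),round(np.degrees(s["qpos"][6]-q0[6]),2))
    if abs(tz-t0)>0.3 or np.hypot(f[0],f[1])>9: print("STOP"); break
wait(.2); s=read_state(); print(s["ft_force"],s["torque"],s["qpos"],s["finger_gap"])
E
python3 turn.py
```

```text
2 11.83 [ 533.3 -171.8  121.6] [0.6 0.4 3. ] 0.043 1.97
6 12.08 [ 533.3 -171.9  121.6] [-0.9  0.1  4.1] -0.018 5.88
12 12.33 [ 533.2 -171.9  121.6] [-1.3  0.4  3.2] 0.035 11.76
20 12.6 [ 533.3 -171.9  121.6] [-1.3 -0.4  3.4] 0.002 19.64
28 12.87 [ 533.3 -171.8  121.6] [-0.6 -0.   3.7] 0.022 27.58
35 13.12 [ 533.3 -171.8  121.6] [-0.2  0.7  3.7] 0.049 34.58
41 13.37 [ 533.3 -171.8  121.6] [-0.8 -0.7  5.1] 0.07 40.59
42.5 13.67 [ 533.3 -171.8  121.6] [-0.2  0.5  3.3] -0.079 42.31
44.0 13.97 [ 533.3 -171.8  121.6] [-0.8  0.6  2.9] -0.022 43.91
45.5 14.27 [ 533.3 -171.8  121.6] [-1.3 -1.   4.7] 0.044 45.43
47.0 14.57 [ 533.3 -171.8  121.6] [-0.8 -0.4  3.7] -0.013 46.94
48.5 14.87 [ 533.3 -171.8  121.6] [-0.9  0.4  2.8] 0.013 48.44
50.0 15.17 [ 533.3 -171.8  121.6] [ 0.  -0.1  2.7] 0.033 49.94
51.5 15.47 [ 533.3 -171.7  121.6] [-1.6 -0.1  3.1] 0.024 51.44
53.0 15.77 [ 533.3 -171.7  121.6] [-0.8  1.1  3.5] -0.034 52.94
54.5 16.07 [ 533.2 -171.5  121.5] [-1.   3.2  4.4] -0.194 54.44
56.0 16.37 [ 533.3 -171.4  121.5] [-0.6  5.4  4.5] -0.693 55.95
STOP
[-1.28951809  4.72268045  5.11286127] [ 1.02142593  0.38968378 -0.74464578] [-0.50375723  0.99461179  1.22075609  1.90263364 -1.0800494   1.105448
 -0.38919524] 14.779353676236829
```

The stop showed clearly at about 54°, with torque rising to 0.74 Nm. Next I back off, then lift under a force guard.

```bash
python3 - <<'E'
from h import *
def st(t):
    s=read_state(); print(t,round(s["time"],2),s["eef_pos"].round(2),s["ft_force"].round(2),s["torque"].round(3),round(s["finger_gap"],1)); return s
q=read_state()["qpos"].copy()
for i in range(8):
    q[6]-=np.radians(.7); goto_joints(q); wait(.1); s=st(i)
    if abs(s["torque"][2])<.12: break
q[6]-=np.radians(2); goto_joints(q); wait(.15); s=st("backed")
p=s["eef_pos"].copy()
h=movel([533.2,-171.8,p[2]+7],max_speed=12,guard=12); print(h); s=st("lift7")
if not h:
    h=movel([533.2,-171.8,p[2]+48],max_speed=30,guard=12); print(h); s=st("lift48")
E
```

```text
0 16.92 [ 533.22 -171.38  121.5 ] [-1.41  3.49  5.49] [ 0.756  0.334 -0.476] 14.7
1 17.27 [ 533.26 -171.41  121.49] [-1.32  3.42  4.94] [ 0.722  0.305 -0.184] 14.8
2 17.62 [ 533.29 -171.46  121.5 ] [-0.05  2.33  3.85] [ 0.615  0.056 -0.025] 14.5
backed 18.02 [ 533.32 -171.6   121.56] [0.84 0.68 3.87] [ 0.011 -0.259  0.007] 14.5
False
lift7 18.76 [ 533.1  -171.74  128.44] [-0.23  0.92 -2.41] [-0.044 -0.003 -0.022] 15.0
False
lift48 20.27 [ 533.14 -171.74  169.42] [ 0.9   0.28 -2.51] [-0.003  0.042 -0.007] 14.8
```

```bash
python3 - <<'E'
from h import *
def st(t):
    s=read_state(); print(t,round(s["time"],2),s["eef_pos"].round(2),s["ft_force"].round(2),s["torque"].round(3),round(s["finger_gap"],1)); return s
c=dict(np.load("top0.npz")); w=cloud(c); p=w[140:205,150:215][masks(c["image"])["blue"][140:205,150:215]]
for lo,hi in((1,9),(28,45)):
    k=p[(p[:,2]>lo)&(p[:,2]<hi)]; print(cv2.minAreaRect(k[:,:2].astype(np.float32)))
print(inverse_kinematics([564,227,55],R(266)))
movel([533.2,-171.8,200],max_speed=100)
movep([564,227,200],R(266)); wait(.2); st("over tray")
c=camera("wrist"); cv2.imwrite("pics/w3.png",c["image"]); np.savez("w3.npz",**c)
w=cloud(c); p=w[masks(c["image"])["blue"]&np.isfinite(w[...,2])]; p=p[(p[:,2]<45)&(abs(p[:,0]-564)<110)&(abs(p[:,1]-227)<110)]
print(len(p),cv2.minAreaRect(p[:,:2].astype(np.float32)),np.median(p,0))
E
```

```text
((568.4057006835938, 225.3243408203125), (150.1982421875, 140.8319091796875), 7.349237442016602)
((559.041015625, 222.188232421875), (150.00936889648438, 149.33717346191406), 7.755826950073242)
[-1.13434546  1.16507676  1.18858735  1.80257791 -1.22680112  1.13272767
 -1.12922345]
over tray 22.42 [564.29 226.04 200.14] [-0.14  0.86 -2.15] [-0.031 -0.035  0.026] 14.7
17243 ((562.2598876953125, 224.24520874023438), (149.04393005371094, 148.38372802734375), 7.8845744132995605) [586.999193   217.38013516   4.91051874]
```

View pics/w3.png

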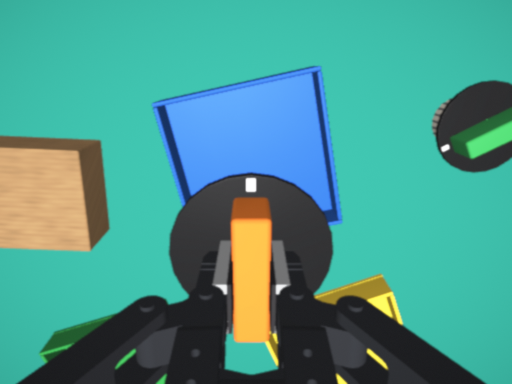

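The wrist view shows the cartridge held squarely (bar at (250,270)) above the blue tray at (250,150). Tray centre ≈ (561,224).

```bash
python3 - <<'E'
from h import *
def st(t):
    s=read_state(); print(t,round(s["time"],2),s["eef_pos"].round(2),s["ft_force"].round(2),s["torque"].round(3),round(s["finger_gap"],1)); return s
movel([561,224,75],max_speed=80); wait(.2); st("low")
h=movel([561,224,48],max_speed=12,guard=8); wait(.5); s=st(h)
E
```

```text
low 24.38 [561.06 224.05  75.18] [ 0.14  0.2  -2.73] [-0.032  0.022  0.011] 14.4
True 26.53 [561.11 224.12  52.8 ] [-1.53  1.09  8.01] [0.024 0.362 0.029] 14.7
```

Floor contact is at the expected height (52.8, I predicted about 53). Now I release, retreat and check.

```bash
python3 - <<'E'
from h import *
open_gripper(); wait(.2)
movel([561,224,110],max_speed=60); movel([561,224,260],max_speed=150); 
movel([460,224,300],max_speed=200); wait(.3)
s=read_state(); print(s["time"],s["eef_pos"],s["ft_force"])
c=camera("scene"); t=camera("top"); w=cloud(t); m=masks(t["image"])
for n,(x,y),r in (("orange",(561,224),60),("red",(479,-142),16),("dark",(561,224),55)):
    p=w[m[n]&np.isfinite(w[...,2])&(np.hypot(w[...,0]-x,w[...,1]-y)<r)]
    if len(p): print(n,len(p),np.median(p,0),p.mean(0),cv2.minAreaRect(p[:,:2].astype(np.float32)))
cv2.imwrite("pics/end.png",np.hstack([cv2.resize(c["image"][110:290,90:410],(800,450))])) 
E
```

```text
30.675 [460.42947791 223.59412061 299.66155594] [-0.36119475  0.51920855  0.00204831]
orange 111 [562.62189196 222.85570271  73.76991879] [563.32953532 223.82136284  69.84406866] ((565.6328735351562, 225.86962890625), (23.514402389526367, 61.57512664794922), 85.8750991821289)
red 33 [ 478.21003804 -142.63109701  120.34461789] [ 477.8107683  -142.54147905  120.08299004] ((478.043212890625, -142.67568969726562), (16.1785945892334, 16.598430633544922), 43.38351058959961)
dark 256 [558.55755384 211.3424333   48.87367259] [558.19604787 221.63423336  83.2535485 ] ((557.9901733398438, 226.666748046875), (70.79124450683594, 79.63323211669922), 22.299470901489258)
```

View pics/end.png

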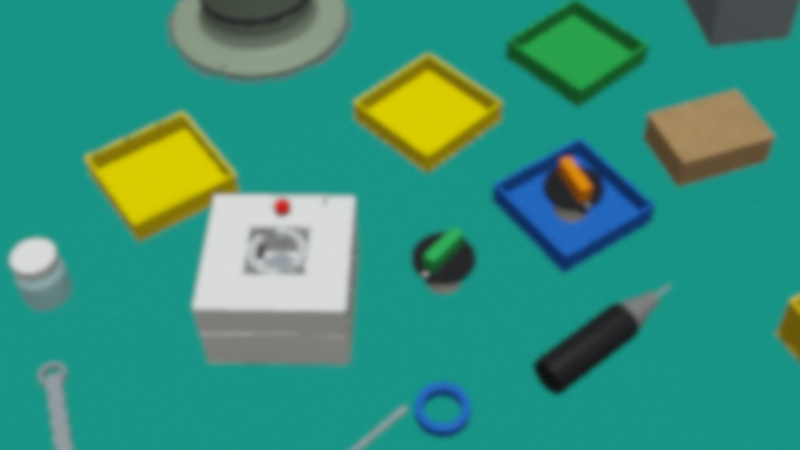

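The end view shows the cartridge upright in the blue tray at (573,185), the socket empty, the button down and the bystanders in place.

```bash
python3 -c "
from h import *
print(finish_job(), read_state()['time'])"
```

```text
the job is handed in; nothing more can be done
the job is handed in; nothing more can be done
```

The spent cartridge is out of the extractor and standing upright in the blue tray, and I handed the job in at about 31 s of the 67 s allowed. `finish_job` gives no verdict.

- **Button:** I pressed it with the fingers closed; it met its solid stop at about 15 N. The last depth check put its top about 10 mm above the box, which is fully down.
- **Turning:** The cartridge met its stop after about 54° counter-clockwise. Torque there peaked at 0.74 Nm, roughly 24 N at the lugs by my estimate. This is above the 0.3 Nm I had set as the stopping point, because the last 1.5° step overshot it, but below the 45 N limit. I then backed off until the torque vanished, plus 2° more.
- **Lifting:** It came straight up with only its own weight on the wrist.
- **Placing:** It touched the tray floor at the expected height and I let go only then. The bar now measures about (563, 224) mm, against a tray centre of about (561, 224) mm. Its top was last seen at 74–76 mm, consistent with standing on the floor.

In the last picture the cartridge is upright, and the bystanders in view look unmoved; the gripper is well clear. I checked upright by eye and did not measure the tilt angle. The different tray-centre measurements disagreed by up to about 9 mm, well inside the 30 mm tolerance.

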